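# Clear the tile scraper off the pail, then close the pail with its lid

## Robot

A 6-joint arm with a two-finger parallel gripper is mounted at the origin on the work surface. World frame = base frame: x ahead of the robot, y to its left, z up, the work surface at z = 0. Lengths are in m, angles in rad, forces in N, time in s.
With the tool pointing down it reaches from about 0.35 to 0.8 m from the base axis. Payload 7.3 kg.
Tool frame: the origin (TCP) lies between the finger pads; the fingertips stand 25 mm ahead of it and the grasp point (between the pads) lies 6 mm ahead of it (r.tip_extent is the distance from the TCP to the fingertips, in m); z points along the fingers, y is the line along which they close (so a half turn about z gives the same grasp; the last joint's range is limited). The gripper opens to 85 mm and grips with 20 to 120 N. Pads are 22 mm wide; open, the fingers measure 114 mm over their backs; the gripper's body (76 mm by 85 mm) begins 54 mm behind the grasp point. The pads swing forward as they close: fully open they stand 13 mm farther back than shut.
Start: joints at [1.047, 0.342, 1.524, -0, 1.275, -0.146], TCP at [0.194, 0.488, 0.256] pointing down, gripper open.
Joint ranges: [-2.53, 2.53], [-0.77, 2.02], [0.04, 2.7], [-1, 4.14], [0.28, 2.66], [-3.11, 3.11]. Speed limits (rad/s): [2.57, 2.57, 3.14, 3.14, 3.14, 3.14].

## Interface

Orientations are given as a unit quaternion [x, y, z, w].
In Python, from workcell import r, command_gripper, optics gives the robot as it stands. The module is installed in compiled form; this text tells all that it offers. Calls block until the motion is done:
- r.reach(position, orientation): joint-space move of the TCP to a pose.
- r.move_straight(position, orientation=None, speed=0.15, max_force=None): straight line of the TCP; orientation=None keeps the orientation; speed is the mean speed in m/s. With max_force (N) it stops when the force on the tool has changed by that much, and returns True; else False.
- r.movej(angles): joint-space move.
- command_gripper(opening, force=None): finger opening in m; force is the grip in N (None keeps the last); returns when the fingers have stopped.
- r.hold(seconds).
- r.solve_ik(position, orientation): joint angles nearest the present ones, or None.
- r.read_state(): the state.
- optics.get_image(name): name is "scene" or "top"; returns (picture, depth): 420x560x3 uint8, red, green, blue; 420x560 float32, m along the optical axis (not along the pixel's ray), 0 where there is no reading.
- optics.camera_model(name): a dict with "K" (3x3 intrinsics, pixels), "R" (3x3) and "t" (3): a world point X has camera coordinates R X + t. Camera axes: x right, y down, z forward; pixel columns grow to the right and rows downward; lengths in m; the calibration is good to about 2 mm. A picture is of the moment at which its call begins. camera_model takes no time and is no camera call.
A pose or a line that the arm cannot do raises r.PlanningError and nothing moves.
- r.finish_job(): hands the job in; it is judged then, once.
The state is a dict: "time_s": time; "joint_positions": joint angles; "dq": joint speeds; "tau": joint torques, N m; "eef_pos": TCP position; "eef_rot": TCP orientation; "contact_force": force on the tool from outside, world axes, zero at the start; "torque": the same for the moment, N m; "grip_width": finger opening in m; "grip_force": force on a finger pad.
Only numpy, scipy, OpenCV 4.12 (cv2) and the standard library are available. Lean on these libraries where they do the work, as an engineer would, in place of code of your own. Each camera call takes 0.05 s, during which the arm holds its last target. There are 200 camera calls.

## Task

Someone left the tile scraper lying across the mouth of the steel pail. First take the scraper off and lay it flat inside the shallow steel tray; then pick up the pail's lid by its bar handle and put it on the pail so that it sits level and fully home all round. Leave the pail standing about where it is, and set things down rather than letting them drop.

Things in the scene. Friction and masses are not known exactly. Their poses are not given: they have to be found in the camera images.
- pail: Open round pail of plain sheet steel, loose, empty, 0.6 kg, standing upright: 130 mm high, outer diameter 160 mm at the rim, 132 mm at the foot, wall 4 mm (mouth 152 mm inside). A thin wire bail hangs down outside its robot side. Origin: centre of its underside; z up, so the rim is at z = 130 mm.
- scraper: Tile scraper, 200 mm long, flat underside, lying across the pail's rim. Black handle 26 mm wide, 24 mm thick, from x = -100 to +30 mm; short neck; steel blade 60 mm wide, 4 mm thick, to x = 100 mm. 0.15 kg, balances near x = 10 mm. Origin: mid-length, on the underside (still on the handle: grip there across y, over the open mouth); x towards the blade, z up. Either way round is fine in the tray.
- pail_lid: Yellow plastic lid with a bar handle, 0.2 kg, on the floor (not the 100 mm lid with a round knob). Plug 120 mm diameter at z = 0, 132 at z = 12 mm; flange 176 mm, z = 12 to 18; solid bar 70 mm (x) by 20 (y), z = 18 to 60. Origin: centre of the plug's underside, z up. Seated at any yaw: plug in the mouth (10 mm play), flange on the rim, origin 118 mm above the pail's.
- tray: Shallow open steel tray on the cabinet floor, outside 290 mm (x) by 170 mm (y) by 22 mm high, walls and bottom 4 mm thick, 0.7 kg, loose. Origin: centre of its underside; x along its length, z up. Inner floor at z = 4 mm. Tray and lid lie on opposite sides of the pail; which is left and which right changes.
Mind the look-alikes: they are no part of the job. Of the things like the scraper, leave any that is red; of the rest the larger one is meant.

How it is judged:
By the outcome, as a careful person would: the job done as asked, in the order asked, and still so for the second after the job is handed in, with the robot touching nothing.
It also fails if it takes over 72 s, if anything falls off the work surface, if the arm or the gripper's body presses on something with over 40 N, if the wrist force passes 120 N, or if a joint passes its speed limit or range.

## Working session

There is one attempt and no reset: what is moved stays moved. The work goes in short steps, each a Python script; the robot and the scene stay as the last script left them, time stands still between calls to the robot, and variables do not carry over. Pictures are saved under pics/ and viewed, at most 10 in all, crops included, and the job is handed in when it is done.

```bash
mkdir -p pics; cat > h.py <<'E'
import numpy as np, cv2
from workcell import r, command_gripper, optics
def snap(n,tag):
    p,d=optics.get_image(n); cv2.imwrite(f'pics/{tag}.png',cv2.cvtColor(p,cv2.COLOR_RGB2BGR)); np.savez(f'pics/{tag}.npz',p=p,d=d); return p,d
def cloud(n,d):
    m=optics.camera_model(n);K,R,t=[np.array(m[k]) for k in 'KRt']
    v,u=np.mgrid[:d.shape[0],:d.shape[1]]
    c=np.stack([(u-K[0,2])/K[0,0]*d,(v-K[1,2])/K[1,1]*d,d],-1)
    return (c-t)@R
def ray(n,uv,z):
    m=optics.camera_model(n);K,R,t=[np.array(m[k]) for k in 'KRt']
    C=-R.T@t; g=R.T@np.linalg.inv(K)@np.array([*uv,1.]); return C+g*(z-C[2])/g[2]
E
python3 - <<'E'
from h import *
for n in('top','scene'):
    snap(n,n+'0'); m=optics.camera_model(n); print(n,np.round(-np.array(m['R']).T@np.array(m['t']),3),np.round(m['R'],2).tolist(),m['K'][0][0])
print(r.read_state())
E
```

```text
top [ 0.325 -0.093  1.445] [[-0.01, -1.0, -0.0], [-0.98, 0.01, -0.18], [0.18, -0.0, -0.98]] 471.508481520036
scene [ 1.336 -0.059  1.119] [[-0.04, 1.0, -0.02], [0.79, 0.02, -0.61], [-0.61, -0.04, -0.79]] 475.05977332581944
{'time_s': 0.1, 'joint_positions': array([ 1.04698273e+00,  3.42662467e-01,  1.52490492e+00,  4.26901713e-05,
        1.27541879e+00, -1.45991855e-01]), 'dq': array([ 2.65031396e-04, -4.98457700e-04, -1.61036953e-03,  5.29980168e-04,
       -5.23144264e-04, -8.20579758e-05]), 'tau': array([ 1.06868905e-03, -4.34451449e+01, -2.46488822e+01, -1.57272416e-04,
        4.74763307e-03,  1.47666736e-05]), 'eef_pos': array([0.19347373, 0.48770687, 0.25569633]), 'eef_rot': array([ 1.87795325e-01,  9.82207936e-01, -6.51340617e-04, -2.48291743e-04]), 'contact_force': array([ 0.07219666, -0.73240942, -0.168791  ]), 'torque': array([-0.00990427,  0.00331229,  0.00913433]), 'grip_force': 0.0, 'grip_width': 0.08511282292006088}
```

View pics/top0.png

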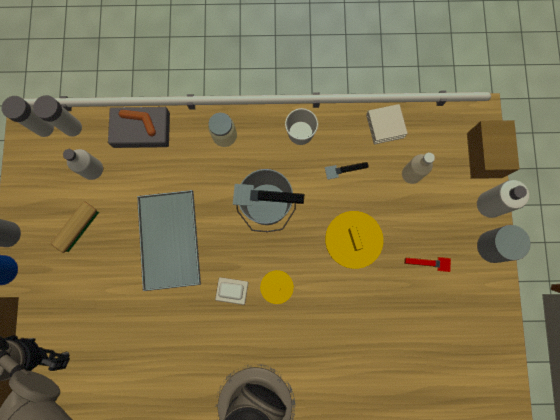

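View pics/scene0.png

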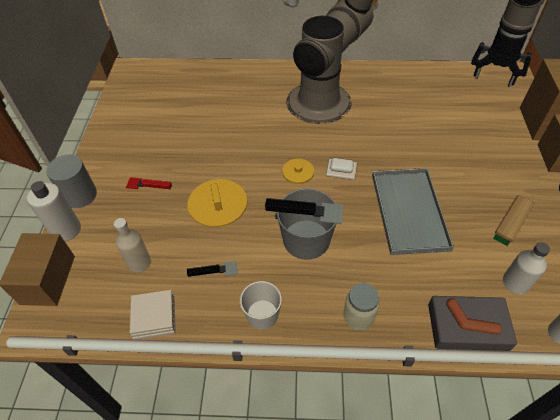

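The top view shows the scraper on the pail near (268,196), with the blade to the left. The tray is at (169,240), the bar-handled lid at (355,240), and the small scraper (347,171) and red one (428,264) are decoys. A rail crosses the far edge at row 100. Next I'll measure positions.

```bash
cat > m.py <<'E'
from h import *
def comp(mask,seed=None):
    n,l,s,c=cv2.connectedComponentsWithStats(mask.astype(np.uint8)); i=1+np.argmax(s[1:,4]); return l==i
def run(tag_t='top0',tag_s='scene0'):
    for cam,tag in(('top',tag_t),('scene',tag_s)):
        z=np.load(f'pics/{tag}.npz');p,d=z['p'],z['d'];P=cloud(cam,d);hsv=cv2.cvtColor(p,cv2.COLOR_RGB2HSV)
        # lid
        # bright yellow, saturation very high (table is duller)
        y=comp((hsv[...,0]>20)&(hsv[...,0]<32)&(hsv[...,1]>225)&(hsv[...,2]>150))
        c=max(cv2.findContours(y.astype(np.uint8),0,2)[0],key=cv2.contourArea)[:,0]
        w=np.array([ray(cam,q,.018)[:2] for q in cv2.convexHull(c)[:,0].astype(float)],np.float32)
        print(cam,'lid circle',cv2.minEnclosingCircle(w),'ell',cv2.fitEllipse(w))
        L=P[y&(d>0)]; b=L[(L[:,2]>.05)]
        print(' lid z pct',np.percentile(L[:,2],[5,50,95,99]).round(4),'bar',len(b),cv2.minAreaRect(b[:,:2].astype(np.float32)) if len(b)>5 else '')
        # scraper handle: black, height>0.12
        # region over pail
        reg=(d>0)&(P[...,2]>.145)&(P[...,2]<.175)&(abs(P[...,0]-.5)<.25)&(abs(P[...,1]+.05)<.25)&(p.max(-1)<60)
        if reg.sum()>20:
            k=comp(reg);H=P[k];print(' handle',k.sum(),cv2.minAreaRect(H[:,:2].astype(np.float32)),np.median(H[:,2]))
        reg=(d>0)&(P[...,2]>.125)&(P[...,2]<.16)&(abs(P[...,0]-.5)<.25)&(abs(P[...,1]+.05)<.25)&(p.max(-1)>=60)
        H=P[reg];print(' rim+blade',len(H), H.min(0).round(3),H.max(0).round(3))
        np.save(f'pics/{cam}_rim.npy',H)
        reg=(d>0)&(P[...,2]>.012)&(P[...,2]<.035)&(abs(P[...,0]-.45)<.2)&(P[...,1]>.02)&(P[...,1]<.4)
        k=comp(reg);H=P[k];print(' tray rim',k.sum(),cv2.minAreaRect(H[:,:2].astype(np.float32)))
        print(' table z',np.median(P[(d>0)&(abs(P[...,0]-.3)<.05)&(abs(P[...,1]+.3)<.1)][:,2]))
run()
E
python3 m.py
```

```text
top lid circle ((0.4769275188446045, -0.3036400377750397), 0.08806733042001724) ell ((0.476923406124115, -0.3037128150463104), (0.1742926985025406, 0.17483504116535187), 104.09528350830078)
 lid z pct [0.0139 0.019  0.0576 0.0633] bar 145 ((0.4779108166694641, -0.3033786416053772), (0.0679556354880333, 0.019891804084181786), 16.099658966064453)
 handle 423 ((0.5852670073509216, -0.08336038142442703), (0.12754978239536285, 0.02594112604856491), 85.01151275634766) 0.15513914337838422
 rim+blade 636 [ 0.513 -0.138  0.125] [0.672 0.052 0.16 ]
 tray rim 574 ((0.48466771841049194, 0.2618531584739685), (0.2906075716018677, 0.1717582792043686), 5.691228866577148)
 table z 0.000891765342628766Traceback (most recent call last):
  File "m.py", line 26, in <module>
    run()
    ~~~^^
  File "m.py", line 9, in run
    y=comp((hsv[...,0]>20)&(hsv[...,0]<32)&(hsv[...,1]>225)&(hsv[...,2]>150))
  File "m.py", line 3, in comp
    n,l,s,c=cv2.connectedComponentsWithStats(mask.astype(np.uint8)); i=1+np.argmax(s[1:,4]); return l==i
                                                                         ~~~~~~~~~^^^^^^^^^
    return _wrapfunc(a, 'argmax', axis=axis, out=out, **kwds)
    return bound(*args, **kwds)
ValueError: attempt to get argmax of an empty sequence
```

```bash
python3 - <<'E'
import cv2
a=cv2.imread('pics/top0.png')[150:260,200:340];b=cv2.imread('pics/scene0.png')[180:270,250:360]
cv2.imwrite('pics/crop.png',cv2.hconcat([cv2.resize(a,(400,314),interpolation=2),cv2.resize(b,(384,314),interpolation=2)]))
E
```

```text
(no output)
```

View pics/crop.png

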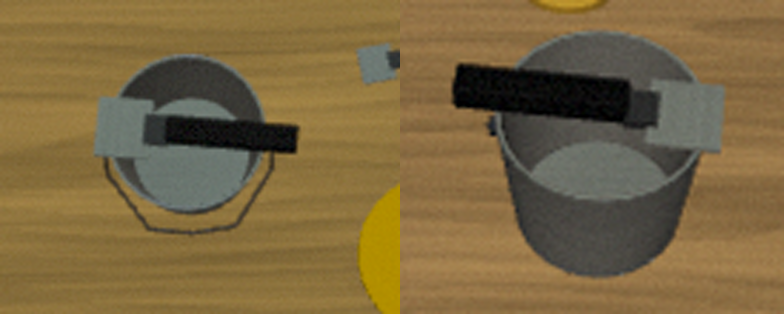

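The crop shows the scraper lying flat: blade resting on the rim at the left (+y), handle overhanging the other side, and the middle of the handle over the open mouth. The measured sizes match (handle 128×26 mm, bar 68×20, tray 291×172, lid 175). I'll pick up the scraper now, with the tips 4 mm above its underside so it can be set down in the tray.

```bash
cat >> h.py <<'E'
from scipy.spatial.transform import Rotation as Ro
def quat(phi):
    y=np.array([np.cos(phi),np.sin(phi),0]);z=np.array([0,0,-1.]);return Ro.from_matrix(np.c_[np.cross(y,z),y,z]).as_quat()
def best(pos,phi):
    q0=np.array(r.read_state()['joint_positions']);o=[]
    for f in(phi,phi+np.pi):
        q=r.solve_ik(pos,quat(f))
        if q is not None:o.append((np.abs(np.array(q)-q0).max(),f))
    print('ik',o);return quat(min(o)[1])
def st(m=''):
    s=r.read_state();print(m,round(s['time_s'],2),np.round(s['eef_pos'],4),'F',np.round(s['contact_force'],1),'w',round(s['grip_width'],4),'gf',round(s['grip_force'],1))
E
python3 - <<'E'
from h import *
O=np.array([.5883,-.0485]);phi=np.radians(85-90)
q=best([*O,.26],phi)
r.reach([*O,.26],q); command_gripper(.055); st()
print(r.move_straight([*O,.131+.029],q,speed=.1,max_force=8)); st('down')
command_gripper(.0,40); st('grip')
r.move_straight([*O,.27],q,speed=.1); st('up')
snap('top','top1');snap('scene','scene1')
E
```

```text
ik [(np.float64(1.2590283793401487), np.float64(-0.08726646259971647)), (np.float64(3.162805322368256), np.float64(3.0543261909900767))]
 2.88 [ 0.5883 -0.0483  0.26  ] F [0.2 0.  1.3] w 0.055 gf 0.0
False
down 4.03 [ 0.5887 -0.0486  0.1607] F [ 0.1  0.6 -0.2] w 0.0552 gf 0.0
grip 4.39 [ 0.5887 -0.0485  0.1607] F [-0.5 -0.5  3.4] w 0.0248 gf 40.1
up 5.64 [ 0.588  -0.0484  0.2692] F [-0.7  0.2 -1.7] w 0.0248 gf 39.5
```

```bash
python3 - <<'E'
import cv2
a=cv2.imread('pics/top1.png')[110:300,120:400];b=cv2.imread('pics/scene1.png')[60:280,200:480]
cv2.imwrite('pics/crop1.png',cv2.vconcat([cv2.resize(a,(420,285)),cv2.resize(b,(420,315))]) if 0 else cv2.hconcat([cv2.resize(a,(400,271)),cv2.resize(b,(345,271))]))
E
```

```text
(no output)
```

View pics/crop1.png

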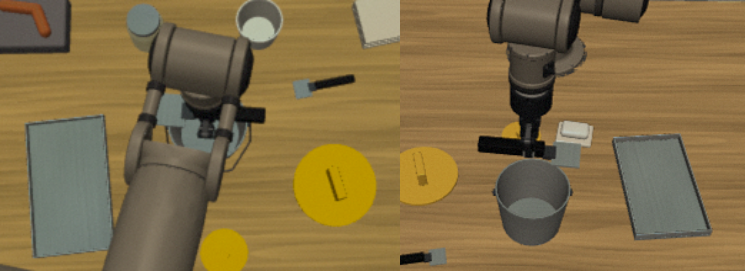

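The scraper is held level and clear of the pail, and the tray is empty. Now I'll lay it along the tray.

```bash
python3 - <<'E'
from h import *
T=np.array([.4847,.2619])
q=best([*T,.25],np.radians(95.7))
r.reach([*T,.25],q)
r.move_straight([*T,.065],q,speed=.12); st()
r.hold(.2)
print(r.move_straight([*T,.032],q,speed=.03,max_force=5)); st('down')
command_gripper(.055); st('open')
r.hold(.2)
r.move_straight([*T,.25],q,speed=.15)
Q=[.42,-.30,.25]; q=best(Q,np.radians(106)); r.reach(Q,q); st()
snap('top','top2');snap('scene','scene2')
E
cat > m2.py <<'E'
from h import *
from scipy.optimize import least_squares
import sys
def pail(tag='2'):
  for cam in('top','scene'):
    z=np.load(f'pics/{cam}{tag}.npz');P=cloud(cam,z['d'])
    M=(z['d']>0)&(abs(P[...,2]-.130)<.004)&(np.hypot(P[...,0]-.5925,P[...,1]+.03)<.13)
    H=P[M]; f=least_squares(lambda c:np.hypot(H[:,0]-c[0],H[:,1]-c[1])-c[2],[.59,-.03,.078],loss='soft_l1',f_scale=.002)
    print(cam,len(H),f.x.round(4),np.median(abs(f.fun)).round(4),'z',np.median(H[:,2]).round(4),H.min(0).round(3),H.max(0).round(3))
if __name__=='__main__': pail(*sys.argv[1:])
E
python3 m2.py
```

```text
ik [(np.float64(1.1892288397649682), np.float64(1.6702800941585734)), (np.float64(1.9523638138248252), np.float64(4.8118727477483665))]
 8.68 [0.4851 0.2621 0.0657] F [ 0.3  0.4 -0.9] w 0.0251 gf 39.5
True
down 9.82 [0.4845 0.2618 0.0344] F [-0.3  0.7  3.6] w 0.025 gf 40.3
open 10.22 [0.4838 0.2616 0.0335] F [ 0.3  0.1 -0.8] w 0.0549 gf 0.0
ik [(np.float64(1.3048666041413786), np.float64(1.8500490071139892)), (np.float64(1.836726049448414), np.float64(4.991641660703783))]
 14.04 [ 0.4205 -0.2993  0.25  ] F [-0.1 -0.2 -0.3] w 0.0547 gf 0.0
top 236 [ 0.5921 -0.0384  0.0773] 0.0011 z 0.1302 [ 0.514 -0.116  0.126] [0.671 0.04  0.134]
scene 328 [ 0.5941 -0.0393  0.0773] 0.0012 z 0.1298 [ 0.512 -0.118  0.126] [0.674 0.04  0.134]
```

View pics/scene2.png

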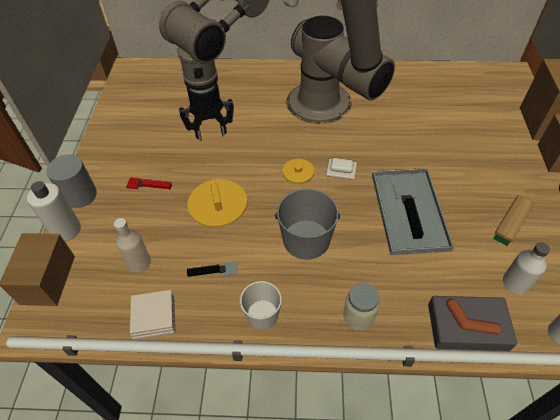

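The scraper lies flat in the tray around (408,210), and the pail is open and upright at (0.593, -0.039), with both views agreeing within 2 mm. Next is the lid.

```bash
python3 - <<'E'
from h import *
L=np.array([.4775,-.3035])
q=best([*L,.2],np.radians(106.1))
r.reach([*L,.2],q)
print(r.move_straight([*L,.056],q,speed=.1,max_force=8)); st('down')
command_gripper(.0,70); st('grip')
r.move_straight([*L,.12],q,speed=.08); 
r.move_straight([*L,.26],q,speed=.15); st('up')
Pc=np.array([.593,-.0388])
r.move_straight([*Pc,.26],speed=.2)
r.hold(.3); st('over')
snap('top','top3');snap('scene','scene3')
E
```

```text
ik [(np.float64(0.1338411216963597), np.float64(1.8517943363659835)), (np.float64(3.2068208841684167), np.float64(4.993386989955777))]
False
down 16.14 [ 0.4778 -0.3037  0.0566] F [ 1.3 -0.3  0.2] w 0.0548 gf 0.0
grip 16.55 [ 0.4778 -0.3037  0.0565] F [-0.7  0.9  4. ] w 0.0189 gf 69.1
up 18.58 [ 0.4771 -0.3032  0.2589] F [-0.8  0.6 -2.6] w 0.0186 gf 68.5
over 20.48 [ 0.5929 -0.0392  0.26  ] F [-0.4 -0.2 -1.9] w 0.0187 gf 68.5
```

View pics/scene3.png

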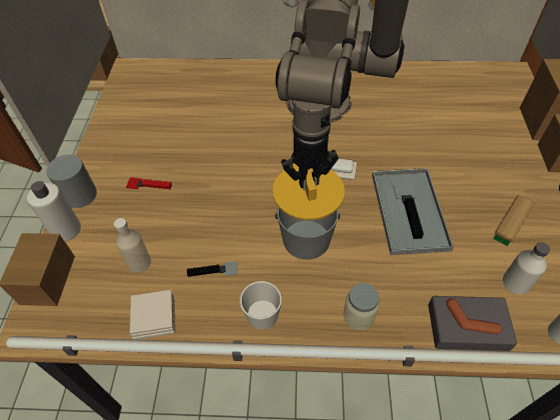

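The lid is held level over the pail at (309,192). I'll lower it with force stops.

```bash
python3 - <<'E'
from h import *
Pc=np.array([.593,-.0388])
r.move_straight([*Pc,.197],speed=.1); r.hold(.2); st()
print(r.move_straight([*Pc,.172],speed=.02,max_force=8)); st('down')
E
```

```text
21.56 [ 0.5933 -0.0388  0.1978] F [-0.3 -0.1 -2.2] w 0.019 gf 68.4
True
down 22.57 [ 0.5929 -0.0388  0.1749] F [-0.6 -0.8  4.1] w 0.0189 gf 69.1
```

The TCP stopped at 0.1749 against an expected 0.1745, so the lid is seated. I'll release and check.

```bash
python3 - <<'E'
from h import *
command_gripper(.05); r.hold(.2); st('open')
s=r.read_state()['eef_pos']
r.move_straight([s[0],s[1],.27],speed=.1)
Q=[.42,-.30,.27]; r.reach(Q,best(Q,np.radians(106))); r.hold(.3); st()
for cam in('top','scene'):
    p,d=snap(cam,cam+'4');P=cloud(cam,d);hsv=cv2.cvtColor(p,cv2.COLOR_RGB2HSV)
    rr=np.hypot(P[...,0]-.593,P[...,1]+.0388)
    M=(d>0)&(rr<.083)&(P[...,2]>.12)&(P[...,2]<.16);H=P[M]
    H=H[np.hypot(H[:,0]-.593,H[:,1]+.0388)>.04]
    a=np.c_[H[:,:2]-[.593,-.0388],np.ones(len(H))];c=np.linalg.lstsq(a,H[:,2],rcond=None)[0];print(cam,len(H),'plane',c.round(4),'expect .136')
    E=P[(d>0)&(rr<.11)&(P[...,2]>.128)&(P[...,2]<.145)];print(cv2.minEnclosingCircle(E[:,:2].astype(np.float32)))
    B=P[(d>0)&(rr<.06)&(P[...,2]>.165)];print('bar top',np.median(B[:,2]),'expect .178')
    reg=P[(d>0)&(p.max(-1)<60)&(abs(P[...,0]-.485)<.14)&(abs(P[...,1]-.262)<.075)];print('handle',np.percentile(reg[:,2],[5,50,95]).round(3),cv2.minAreaRect(reg[:,:2].astype(np.float32)))
a=cv2.imread('pics/top4.png')[110:310,110:410];b=cv2.imread('pics/scene4.png')[150:290,250:460]
cv2.imwrite('pics/crop4.png',cv2.hconcat([cv2.resize(a,(400,267)),cv2.resize(b,(400,267))]))
E
```

```text
open 23.18 [ 0.5922 -0.0386  0.1737] F [-0.9 -0.1  0.2] w 0.05 gf 0.0
ik [(np.float64(0.5745708448643633), np.float64(1.8500490071139892)), (np.float64(2.568776507035726), np.float64(4.991641660703783))]
 25.78 [ 0.4205 -0.2994  0.2699] F [-0.4 -0.7 -0.3] w 0.0498 gf 0.0
top 2015 plane [-0.0032 -0.      0.1373] expect .136
((0.5921717286109924, -0.03808878734707832), 0.08810202777385712)
bar top 0.1786395797647974 expect .178
handle [0.01  0.028 0.034] ((0.4661570191383362, 0.2727675139904022), (0.06966392695903778, 0.23306772112846375), 77.07915496826172)
scene 1902 plane [-0.0024 -0.0024  0.1372] expect .136
((0.5920772552490234, -0.03928964212536812), 0.09072132408618927)
bar top 0.17847048925744924 expect .178
handle [0.008 0.026 0.031] ((0.4861200153827667, 0.27040916681289673), (0.08770012855529785, 0.30157068371772766), 70.61577606201172)
```

View pics/crop4.png

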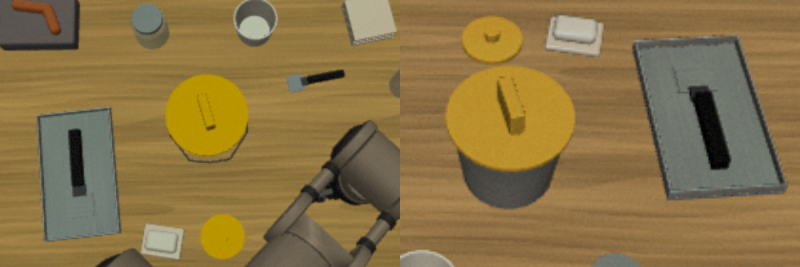

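The lid is level: its tilt is about 0.003, its bar top is at 0.1785 (expected 0.178), and it is centred on the pail. The scraper is flat in the tray.

```bash
python3 -c "
from h import *
print(r.finish_job())"
```

```text
the job is handed in; nothing more can be done
None
```

The job is handed in at about 26 s on the robot's clock: the scraper lies flat in the tray, and the lid sits level and fully home on the pail, which is where it was.

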